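# Reverse the terrazzo samples onto the drying stand

### The arm

A 7-joint arm with a two-finger parallel gripper is mounted at the origin on the work surface. World frame = base frame: x ahead of the robot, y to its left, z up, the work surface at z = 0. Lengths are in m, angles in rad, forces in N, time in s.
With the tool pointing down it reaches from about 0.425 to 0.875 m from the base axis. Payload 4.7 kg.
Tool frame: the origin (TCP) lies at the very end of the fingers, on their centre line; the grasp point (between the pads) lies 19 mm behind it (pinch_z is the distance from the TCP to the grasp point, in m); z points along the fingers, y is the line along which they close (so a half turn about z gives the same grasp; the last joint's range is limited). The gripper opens to 87 mm and grips with 3 to 60 N. Pads are 19 mm wide; open, the fingers measure 117 mm over their backs; the gripper's body (75 mm by 190 mm) begins 51 mm behind the grasp point.
Start: joints at [1.357, 0.321, -0.07, 1.45, 0.023, 1.371, -0.057], TCP at [0.147, -0.633, 0.223] pointing down, gripper open.
Joint ranges: [-2.86, 2.86], [-0.3, 2.09], [-1.38, 1.24], [0.06, 2.45], [-1.56, 4.7], [0.09, 2.05], [-2.69, 2.69]. Speed limits (rad/s): [2.57, 2.57, 3.14, 3.14, 3.14, 3.14, 3.14].

### API

Orientations are given as a rotation vector (axis times angle).
In Python, from bench import * gives the robot as it stands.
- The arm moves only by the tool servo_tool, never from a script. Its arguments are lists of equal length, an entry for each row: "offset": the shift along the tool's x, y, z in m, a list of three; "spin": the turn about the tool's z in degrees; "jaw": the closure, from 0 (fully open) to 1 (shut). A call has 1 to 12 rows; each row is the pose to reach, as a shift and turn from the pose commanded when the call began, along the tool's axes at that moment; what a row does not reach only later rows make up. A row lasts 1/8 s, in which the tool goes at most 62.5 mm and 10.7 degrees, less where a joint would pass 70% of its speed; a pose out of reach is approached as far as the arm can. A call with a gripper value outside its range is refused whole. The fingers move at their own pace and stop on an object; "newtons" is the grip in N (left out, the last holds). Time passes only in rows, so rows that repeat a pose let the fingers close. It gives the time, the measured TCP pose, the force, the opening and the grip force at its end, in the units of the state.
- get_state(): the state, without advancing time (a new reading comes with each control period).
- read_camera(name): name is "side" or "top"; returns the picture (400x640x3 uint8, red, green, blue); there is no depth.
- get_calibration(name): a dict with "intrinsics" (3x3 intrinsics, pixels), "world_from_camera" (4x4, takes a point from camera to world coordinates). Camera axes: x right, y down, z forward; pixel columns grow to the right and rows downward; lengths in m; the calibration is good to about 2 mm. A picture is of the moment at which its call begins. get_calibration takes no time and is no camera call.
- hand_in(): hands the job in; it is judged then, once.
The state is a dict: "time_s": time; "joint_positions": joint angles; "qd": joint speeds; "effort": joint torques, N m; "ee_pos": TCP position; "tool_rot": TCP orientation; "ft_force": force on the tool from outside, world axes, zero at the start; "wrist_torque": the same for the moment, N m; "opening": finger opening in m; "grasp_force": force on a finger pad.
Only numpy, scipy, OpenCV 4.12 (cv2) and the standard library are available. Lean on these libraries where they do the work, as an engineer would, in place of code of your own. Each camera call takes 0.05 s, during which the arm holds its last target. There are 200 camera calls.

### The job

Move the four terrazzo edging samples from the black wash rack to the sloped drying stand in reverse order, because sealing starts from the other end: as seen from the robot, the leftmost on the rack goes to the rightmost bay of the stand, the next one into the bay beside it, and so on, so that the rightmost on the rack ends leftmost on the stand. Lay each sample down gently, without dropping it, right side up and lengthwise up the slope, within its own bay, flat on the deck and settled against the bottom lip. Leave all four at rest.

Things in the scene. Friction and masses are not known exactly. Their poses are not given: they have to be found in the camera images.
- sample_a: Terrazzo edging sample, 80 mm long, 36 wide, 24 high, flat top; sides straight for the lower 16 mm, ends square. About 180 g. Origin: centre of underside; x along its length, z up. Starts flat on a rest block of the rack (which one varies), x roughly along the rack's x, underside 35 mm above the table.
- sample_b: Terrazzo edging sample, 95 mm long, 36 wide, 24 high, stepped top: a ridge 16 mm wide, 8 mm high along the middle; sides straight for the lower 16 mm, ends square. About 204 g. Origin: centre of underside; x along its length, z up. Starts flat on a rest block of the rack (which one varies), x roughly along the rack's x, underside 35 mm above the table.
- sample_c: Terrazzo edging sample, 110 mm long, 36 wide, 24 high, grooved top: a channel 12 mm wide, 8 mm deep along the middle; sides straight for the lower 16 mm, ends square. About 228 g. Origin: centre of underside; x along its length, z up. Starts flat on a rest block of the rack (which one varies), x roughly along the rack's x, underside 35 mm above the table.
- sample_d: Terrazzo edging sample, 125 mm long, 36 wide, 24 high, rounded top: long upper edges rounded, radius 8 mm; sides straight for the lower 16 mm, ends square. About 252 g. Origin: centre of underside; x along its length, z up. Starts flat on a rest block of the rack (which one varies), x roughly along the rack's x, underside 35 mm above the table.
- rest_a: Fixed rest block under sample_a at the start; shows its place in the row. Rubber-faced wood, 60 mm (x) by 26 (y), 20 high; all four alike. Origin: centre of underside, 15 mm above the table.
- rest_b: Fixed rest block under sample_b at the start; shows its place in the row. Rubber-faced wood, 60 mm (x) by 26 (y), 20 high; all four alike. Origin: centre of underside, 15 mm above the table.
- rest_c: Fixed rest block under sample_c at the start; shows its place in the row. Rubber-faced wood, 60 mm (x) by 26 (y), 20 high; all four alike. Origin: centre of underside, 15 mm above the table.
- rest_d: Fixed rest block under sample_d at the start; shows its place in the row. Rubber-faced wood, 60 mm (x) by 26 (y), 20 high; all four alike. Origin: centre of underside, 15 mm above the table.
- rack: Wash rack, fixed: flat black tray 220 (x) by 290 mm (y), 15 high, with four rest blocks in a row at y = -99, -33, 33, 99 mm. Origin: centre of underside, on the table; x away from the robot, +y to its left. Left or right of the stand. A loose 20 mm high rubbing stone on its far edge is not part of the job.
- stand: Drying stand, fixed. Origin: centre of underside, on the table; x away from robot, y to its left. Dark grey deck 284 mm wide rises 25 deg to +x from a lip (14 mm high) on the robot's side; deck meets lip at x -75, z 30 mm, top edge x 75, z 100. Flush white lines part 4 bays, centres y -99, -33, 33, 99. Slippery (friction 0.2): samples slide down to the lip.
Things that resemble listed ones, but are neither listed nor needed, are in the scene too. Leave any pink or purple look-alike of the sample_a alone.

How it is judged:
At the end, for the whole second after the job is handed in: Every sample rests on the stand in the bay mirroring its rack place (rack y +99 to stand y -99 mm, and so on): centre within 15 mm of the bay's middle, flat on the deck (0.12 rad), lengthwise up the slope (0.15 rad), lower end within about 9 mm of the lip, at rest (x of sample_a in the frame of stand between -0.0447 and -0.0297 m and z of sample_a in the frame of stand between 0.0409 and 0.0549 m and angle between the z axis of sample_a and the z axis of stand, either way round between 0.3163 and 0.5563 rad and angle between the y axis of each of sample_a, sample_b, sample_c, sample_d and the y axis of stand, either way round below 0.15 rad and ((y of rest_a in the frame of rack between -0.119 and -0.079 m and y of sample_a in the frame of stand between 0.084 and 0.114 m) or (y of rest_a in the frame of rack between -0.053 and -0.013 m and y of sample_a in the frame of stand between 0.018 and 0.048 m) or (y of rest_a in the frame of rack between 0.013 and 0.053 m and y of sample_a in the frame of stand between -0.048 and -0.018 m) or (y of rest_a in the frame of rack between 0.079 and 0.119 m and y of sample_a in the frame of stand between -0.114 and -0.084 m)) and linear speed of each of sample_a, sample_b, sample_c, sample_d below 0.02 m/s and angular speed of each of sample_a, sample_b, sample_c, sample_d below 0.2 rad/s and x of sample_b in the frame of stand between -0.038 and -0.023 m and z of sample_b in the frame of stand between 0.0441 and 0.0581 m and angle between the z axis of sample_b and the z axis of stand, either way round between 0.3163 and 0.5563 rad and ((y of rest_b in the frame of rack between -0.119 and -0.079 m and y of sample_b in the frame of stand between 0.084 and 0.114 m) or (y of rest_b in the frame of rack between -0.053 and -0.013 m and y of sample_b in the frame of stand between 0.018 and 0.048 m) or (y of rest_b in the frame of rack between 0.013 and 0.053 m and y of sample_b in the frame of stand between -0.048 and -0.018 m) or (y of rest_b in the frame of rack between 0.079 and 0.119 m and y of sample_b in the frame of stand between -0.114 and -0.084 m)) and x of sample_c in the frame of stand between -0.0312 and -0.0162 m and z of sample_c in the frame of stand between 0.0472 and 0.0612 m and angle between the z axis of sample_c and the z axis of stand, either way round between 0.3163 and 0.5563 rad and ((y of rest_c in the frame of rack between -0.119 and -0.079 m and y of sample_c in the frame of stand between 0.084 and 0.114 m) or (y of rest_c in the frame of rack between -0.053 and -0.013 m and y of sample_c in the frame of stand between 0.018 and 0.048 m) or (y of rest_c in the frame of rack between 0.013 and 0.053 m and y of sample_c in the frame of stand between -0.048 and -0.018 m) or (y of rest_c in the frame of rack between 0.079 and 0.119 m and y of sample_c in the frame of stand between -0.114 and -0.084 m)) and x of sample_d in the frame of stand between -0.0244 and -0.0094 m and z of sample_d in the frame of stand between 0.0504 and 0.0644 m and angle between the z axis of sample_d and the z axis of stand, either way round between 0.3163 and 0.5563 rad and ((y of rest_d in the frame of rack between -0.119 and -0.079 m and y of sample_d in the frame of stand between 0.084 and 0.114 m) or (y of rest_d in the frame of rack between -0.053 and -0.013 m and y of sample_d in the frame of stand between 0.018 and 0.048 m) or (y of rest_d in the frame of rack between 0.013 and 0.053 m and y of sample_d in the frame of stand between -0.048 and -0.018 m) or (y of rest_d in the frame of rack between 0.079 and 0.119 m and y of sample_d in the frame of stand between -0.114 and -0.084 m))); the robot touches nothing.
It fails at once if a sample is dropped: out of the fingers it falls faster than 0.8 m/s (a free fall of over 30 mm) (contact force between sample_a and the fingers below 0.05 N and linear speed of sample_a above 0.8 m/s).
It fails at once if a sample is dropped: out of the fingers it falls faster than 0.8 m/s (a free fall of over 30 mm) (contact force between sample_b and the fingers below 0.05 N and linear speed of sample_b above 0.8 m/s).
It fails at once if a sample is dropped: out of the fingers it falls faster than 0.8 m/s (a free fall of over 30 mm) (contact force between sample_c and the fingers below 0.05 N and linear speed of sample_c above 0.8 m/s).
It fails at once if a sample is dropped: out of the fingers it falls faster than 0.8 m/s (a free fall of over 30 mm) (contact force between sample_d and the fingers below 0.05 N and linear speed of sample_d above 0.8 m/s).
It also fails if it takes over 112 s, if anything falls off the work surface, if the arm or the gripper's body presses on something with over 40 N, if the wrist force passes 120 N, or if a joint passes its speed limit or range.

## Working session

There is one attempt and no reset: what is moved stays moved. The work goes in short steps, Python scripts to look and compute and a tool call to move; the robot and the scene stay as the last step left them, time stands still between calls to the robot, and variables do not carry over. Pictures are saved under pics/ and viewed, at most 14 in all, crops included, and the job is handed in when it is done.

Besides the shell and the picture viewer there is one more tool, called by a JSON object that holds its "name" and its "arguments". servo_tool: Moves the arm, as the interface text tells. Its arguments: {"type":"object","properties":{"offset":{"type":"array","items":{"type":"array","items":{"type":"number"}}},"spin":{"type":"array","items":{"type":"number"}},"jaw":{"type":"array","items":{"type":"number"}},"newtons":{"type":"number"}},"required":["offset","spin","jaw"]}

```bash
mkdir -p pics; python3 - <<'E'
from bench import *
import cv2
for n in("top","side"):
    im=read_camera(n); cv2.imwrite(f"pics/{n}0.png",im[:,:,::-1])
    c=get_calibration(n); print(n,c)
print(get_state())
E
```

```text
top {'intrinsics': array([[491.22475062,   0.        , 312.51113249],
       [  0.        , 491.22475062, 201.45983044],
       [  0.        ,   0.        ,   1.        ]]), 'world_from_camera': array([[-0.0123724 , -0.973026  ,  0.23036346,  0.27762053],
       [-0.99991766,  0.01125522, -0.0061631 , -0.01288889],
       [ 0.00340406, -0.23042075, -0.97308514,  1.18605612],
       [ 0.        ,  0.        ,  0.        ,  1.        ]])}
side {'intrinsics': array([[400.4412519 ,   0.        , 316.50518693],
       [  0.        , 400.4412519 , 200.61802558],
       [  0.        ,   0.        ,   1.        ]]), 'world_from_camera': array([[-0.93138924, -0.21758258,  0.29184225,  0.24585891],
       [-0.36341345,  0.60221422, -0.71082255,  0.67654303],
       [-0.02108895, -0.76811188, -0.63996828,  0.67979573],
       [ 0.        ,  0.        ,  0.        ,  1.        ]])}
{'time_s': 0.1, 'joint_positions': array([ 1.35710556,  0.32171751, -0.07007603,  1.45156645,  0.02262748,
        1.37077657, -0.05686935]), 'qd': array([ 0.00025142, -0.00258707, -0.00084703, -0.0022552 ,  0.00051314,
        0.00154491, -0.00080187]), 'effort': array([ 3.76346115e-04, -4.92570090e+01, -4.05286644e-01, -3.13399637e+01,
       -6.40922436e-02,  3.94174398e-02,  5.81844051e-05]), 'ee_pos': array([ 0.14661362, -0.63274355,  0.22158443]), 'tool_rot': array([-3.11958648e+00, -3.56939439e-01,  4.90748222e-04]), 'ft_force': array([ 0.24253051,  0.06102342, -0.10694277]), 'wrist_torque': array([-0.02452798, -0.05525318,  0.00096066]), 'grasp_force': 0.0, 'opening': 0.08701758646203718}
```

View pics/top0.png

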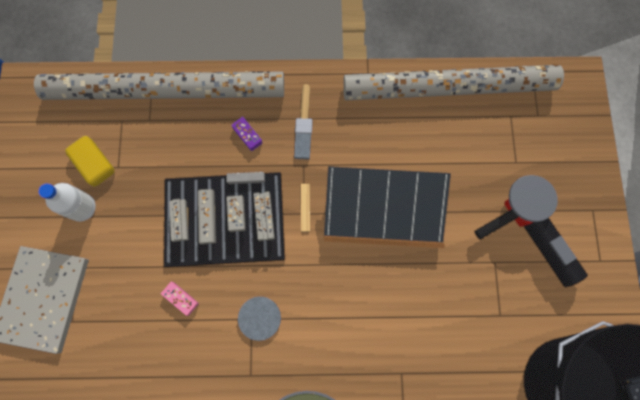

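View pics/side0.png

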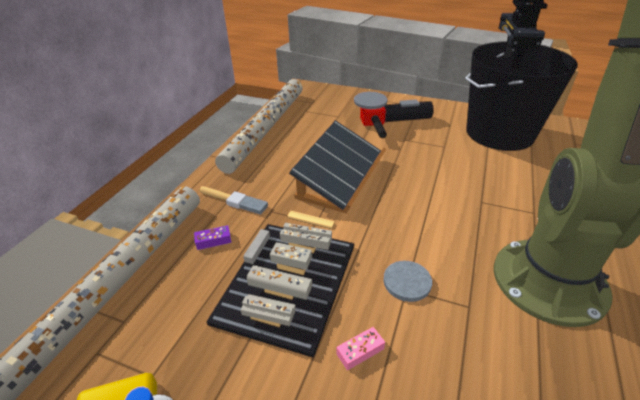

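The top view shows the rack on the left at around (224,220), holding four samples. The stand is on the right at (388,205), and the pink (180,298) and purple (247,133) look-alikes are both off the rack. Next I'll enlarge the rack and the stand.

```bash
python3 - <<'E'
import cv2
im=cv2.imread("pics/top0.png")
cv2.imwrite("pics/rackc.png",cv2.resize(im[165:275,155:295],(700,550),interpolation=cv2.INTER_CUBIC))
cv2.imwrite("pics/standc.png",cv2.resize(im[155:255,315:460],(725,500),interpolation=cv2.INTER_CUBIC))
E
```

```text
(no output)
```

View pics/rackc.png

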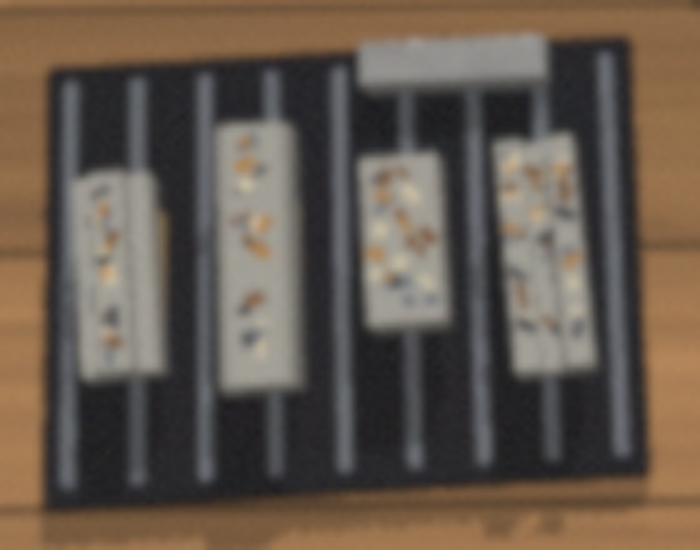

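View pics/standc.png

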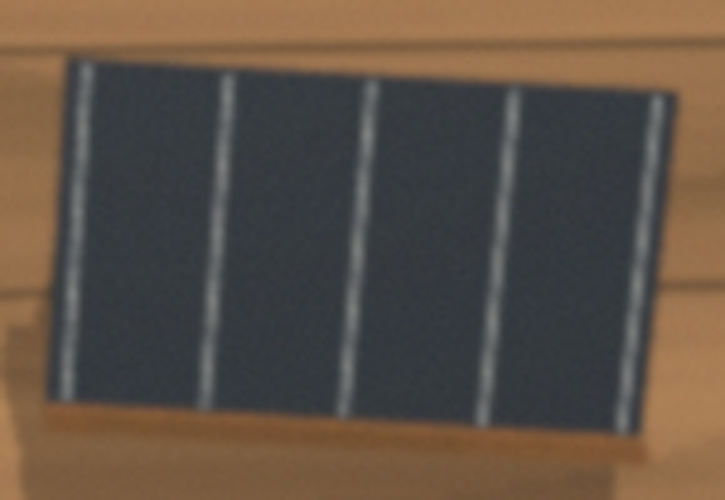

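Left to right the rack holds b (stepped, crop 119,277), d (rounded, 259,257), a (flat white/grey, 404,241) and c (grooved, 545,255). The flat grey one at (404,241) is sample_a, because it sits on the rack; the pink and purple ones are decoys. Next I'll measure the poses.

```bash
cat > h.py <<'E'
from bench import *
import numpy as np, cv2
from scipy.spatial.transform import Rotation as R
from scipy.optimize import least_squares
def cal(n="top"):
    c=get_calibration(n); return c["intrinsics"],c["world_from_camera"]
def unproj(px,z,n="top"):
    K,T=cal(n); px=np.atleast_2d(px).astype(float)
    d=np.c_[px,np.ones(len(px))]@np.linalg.inv(K).T@T[:3,:3].T
    return T[:3,3]+d*((z-T[2,3])/d[:,2])[:,None]
def proj(P,n="top"):
    K,T=cal(n); p=(np.atleast_2d(P)-T[:3,3])@T[:3,:3]@K.T
    return p[:,:2]/p[:,2:]
def plan(xy,yaw):
    "offset (tool x,y) and spin deg to bring TCP to xy, tool x at yaw (z down)"
    s=get_state(); M=R.from_rotvec(s["tool_rot"]).as_matrix()
    o=M.T@np.r_[np.array(xy)-s["ee_pos"][:2],0]
    y=np.arctan2(M[1,0],M[0,0])
    return o.round(4), round(np.degrees(y-yaw),2), s["ee_pos"].round(4)
E
python3 - <<'E'
from h import *
S={'b':([(73,178),(155,172),(165,375),(82,383)],.051),'d':([(215,127),(297,122),(303,388),(222,392)],.053),
'a':([(357,155),(440,152),(452,327),(367,331)],.059),'c':([(493,140),(573,132),(598,370),(515,379)],.059)}
for k,(p,z) in S.items():
    w=unproj(np.array(p)/5+[155,165]-.4,z)[:,:2]
    f=(w[0]+w[1])/2-(w[2]+w[3])/2; l=(w[0]+w[3]-w[1]-w[2])/2
    print(k,w.mean(0).round(4),'len',np.hypot(*f).round(4),'wid',np.hypot(*l).round(4),'yaw',np.degrees(np.arctan2(f[1],f[0])).round(2))
def fit(lips,P,px,lat,pxl):
    pass
# rack tray corners z=.015
r=unproj(np.array([(50,72),(630,40),(648,470),(47,507)])/5+[155,165]-.4,.015)[:,:2]
f=(r[0]+r[1]-r[2]-r[3])/2;l=(r[0]+r[3]-r[1]-r[2])/2
yr=np.arctan2(f[1],f[0]);print('rack',r.mean(0),np.hypot(*f),np.hypot(*l),np.degrees([yr,np.arctan2(-l[0],l[1])]))
o=lambda p:np.array(p,float)/5+[315,155]-.4
top=o([(68,58),(678,93)]);ly=[.132,.066,0,-.066,-.132]
lt=o([(88,65),(229,75),(372,82),(515,90),(657,97)]);lb=o([(68,398),(206,408),(344,415),(483,424),(623,430)])
def W(q,P):
    c,s=np.cos(q[2]),np.sin(q[2]);P=np.array(P,float);return np.c_[q[0]+c*P[:,0]-s*P[:,1],q[1]+s*P[:,0]+c*P[:,1],P[:,2]]
def res(q):
    a=proj(W(q,[(.075,.142,.1),(.075,-.142,.1)]))-top
    b=proj(W(q,[(.072,y,.0986) for y in ly]))-lt
    c=proj(W(q,[(-.07,y,.0323) for y in ly]))-lb
    return np.r_[a.ravel(),b[:,0],c[:,0]]
s=least_squares(res,[.5,-.16,0]);print('stand',s.x[:2],np.degrees(s.x[2]),'res',s.fun.round(2))
for P in[(-.075,.142,.03),(-.075,.142,.044),(-.075,-.142,.03),(-.081,-.142,.043)]:
    print(P,((proj(W(s.x,[P]))[0]+.4-[315,155])*5).round())
print('lat bays',[W(s.x,[(-.03,y,.1)])[0,:2].round(4) for y in(.099,.033,-.033,-.099)])
E
```

```text
b [0.5057 0.296 ] len 0.0983 wid 0.0387 yaw 5.49
d [0.5143 0.2299] len 0.1278 wid 0.0383 yaw 3.51
a [0.5194 0.1611] len 0.0845 wid 0.0393 yaw 4.86
c [0.5123 0.0951] len 0.1148 wid 0.0383 yaw 6.1
rack [0.51569853 0.1964937 ] 0.2144458062405728 0.2863653239181399 [2.66258254 2.74191902]
stand [ 0.53327275 -0.1924895 ] -3.9489385291750327 res [-0.46  0.08  0.54 -0.13 -0.23  0.09  0.04  0.03  0.24 -0.23 -0.09  0.08
  0.08 -0.09]
(-0.075, 0.142, 0.03) [ 45. 404.]
(-0.075, 0.142, 0.044) [ 46. 399.]
(-0.075, -0.142, 0.03) [642. 437.]
(-0.081, -0.142, 0.043) [650. 446.]
lat bays [array([ 0.5102, -0.0917]), array([ 0.5056, -0.1575]), array([ 0.5011, -0.2233]), array([ 0.4965, -0.2892])]
```

Poses fit the given sizes. First move goes up and out, clear of the bucket.

{"name": "servo_tool", "arguments": {"offset": [[0, 0, -0.06], [0.05, -0.03, -0.08], [0.1, -0.065, -0.08], [0.15, -0.1, -0.08], [0.2, -0.135, -0.08], [0.25, -0.17, -0.08], [0.3, -0.205, -0.08], [0.35, -0.24, -0.08], [0.4, -0.27, -0.08], [0.43, -0.293, -0.08], [0.43, -0.293, -0.08]], "spin": [0, 0, 0, 0, 0, 1, 2, 3, 5, 7, 7.5], "jaw": [0.38, 0.38, 0.38, 0.38, 0.38, 0.38, 0.38, 0.38, 0.38, 0.38, 0.38], "newtons": 20}}

```text
time_s: 1.48
ee_pos: [0.5015, -0.2465, 0.3021]
tool_rot: [-3.136, -0.163, -0.0]
ft_force: [-0.6, -0.1, -0.8]
opening: 0.0541
grasp_force: 0.0
```

```bash
python3 -c "
from h import *
print(plan([.5057,.296],np.radians(5.5)),get_state()['opening'])"
```

```text
(array([ 0.0604, -0.5391,  0.001 ]), np.float64(0.45), array([ 0.5015, -0.2465,  0.3021])) 0.05409732002259876
```

{"name": "servo_tool", "arguments": {"offset": [[0.006, -0.055, 0.02], [0.012, -0.11, 0.04], [0.018, -0.165, 0.06], [0.024, -0.22, 0.08], [0.03, -0.275, 0.1], [0.036, -0.33, 0.12], [0.042, -0.385, 0.14], [0.05, -0.44, 0.16], [0.057, -0.495, 0.18], [0.0604, -0.539, 0.19], [0.0604, -0.539, 0.19], [0.0604, -0.539, 0.19]], "spin": [0, 0, 0, 0, 0, 0, 0, 0, 0, 0.5, 0.5, 0.5], "jaw": [0.38, 0.38, 0.38, 0.38, 0.38, 0.38, 0.38, 0.38, 0.38, 0.38, 0.38, 0.38]}}

```text
time_s: 2.98
ee_pos: [0.508, 0.2898, 0.112]
tool_rot: [3.137, 0.136, -0.001]
ft_force: [0.9, -0.6, 0.4]
opening: 0.0537
grasp_force: 0.0
```

```bash
python3 -c "
from h import *
print(plan([.5057,.296],np.radians(5.5)))
im=read_camera('top');cv2.imwrite('pics/t1.png',cv2.resize(im[165:275,155:295,::-1],(700,550),interpolation=cv2.INTER_CUBIC))"
```

```text
(array([-0.0017, -0.0064, -0.    ]), np.float64(-0.52), array([0.508 , 0.2898, 0.112 ]))
```

View pics/t1.png

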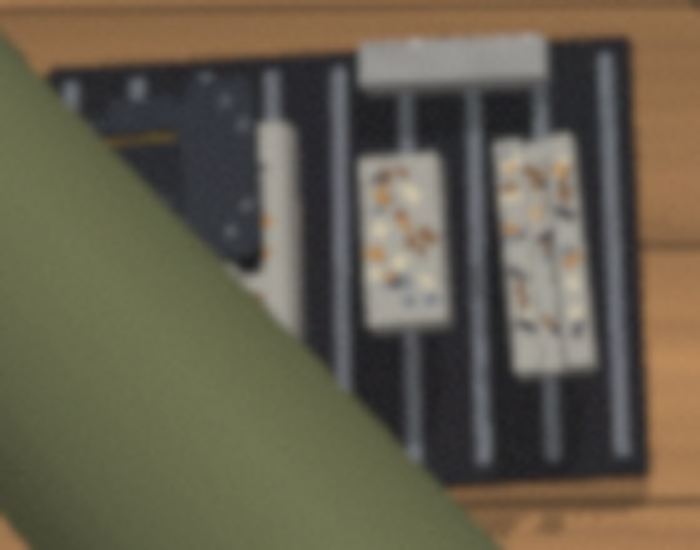

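{"name": "servo_tool", "arguments": {"offset": [[-0.0017, -0.0064, 0.0], [-0.0017, -0.0064, 0.02], [-0.0017, -0.0064, 0.03], [-0.0017, -0.0064, 0.03]], "spin": [-0.5, -0.5, -0.5, -0.5], "jaw": [0.38, 0.38, 0.38, 0.38]}}

```text
time_s: 3.52
ee_pos: [0.5043, 0.2969, 0.0808]
tool_rot: [3.137, 0.152, -0.004]
ft_force: [0.3, -0.6, -0.5]
opening: 0.0538
grasp_force: 0.0
```

```bash
python3 -c "
from h import *
print(plan([.5057,.296],np.radians(5.5)))
im=read_camera('side');cv2.imwrite('pics/s1.png',cv2.resize(im[200:380,190:390,::-1],(660,594),interpolation=cv2.INTER_CUBIC))"
```

```text
(array([ 0.0013,  0.001 , -0.    ]), np.float64(0.04), array([0.5043, 0.2969, 0.0808]))
```

View pics/s1.png

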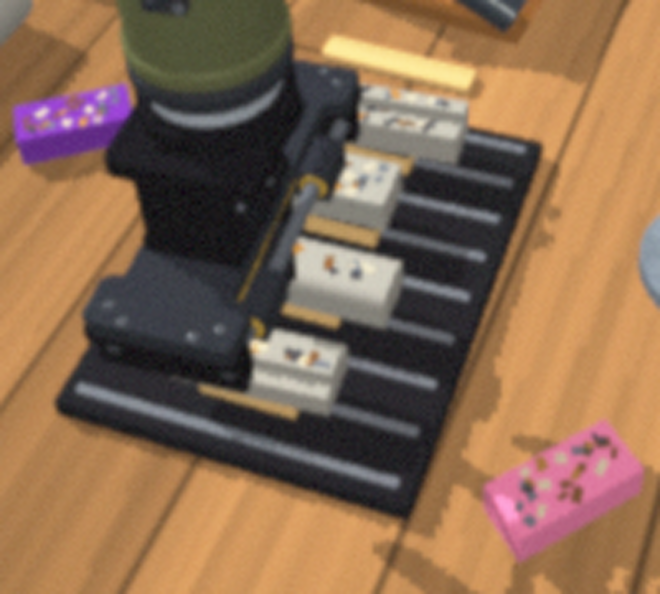

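The gripper is over b (crop 300,370) and its fingers are hidden behind the body. The alignment looks consistent, so I'll descend and grip.

{"name": "servo_tool", "arguments": {"offset": [[0.0013, 0.001, 0.015], [0.0013, 0.001, 0.03], [0.0013, 0.001, 0.039], [0.0013, 0.001, 0.039], [0.0013, 0.001, 0.039], [0.0013, 0.001, 0.039], [0.0013, 0.001, 0.039], [0.0013, 0.001, 0.039]], "spin": [0, 0, 0, 0, 0, 0, 0, 0], "jaw": [0.38, 0.38, 0.38, 0.38, 0.75, 0.75, 0.75, 0.75], "newtons": 20}}

```text
time_s: 4.58
ee_pos: [0.5069, 0.2972, 0.044]
tool_rot: [-3.138, -0.152, -0.001]
ft_force: [-0.3, 0.2, 1.9]
opening: 0.0356
grasp_force: 20.0
```

{"name": "servo_tool", "arguments": {"offset": [[0, 0, -0.02], [0, 0, -0.06], [0, 0, -0.11], [0, 0, -0.13], [0, 0, -0.13]], "spin": [0, 0, 0, 0, 0], "jaw": [0.75, 0.75, 0.75, 0.75, 0.75]}}

```text
time_s: 5.2
ee_pos: [0.5072, 0.2973, 0.1748]
tool_rot: [-3.138, -0.152, -0.004]
ft_force: [-0.8, 0.4, -3.1]
opening: 0.0353
grasp_force: 20.0
```

```bash
cat >> h.py <<'E'
SX=np.array([.53327,-.19249]);SY=np.radians(-3.95);LEN=dict(a=.08,b=.095,c=.11,d=.125)
BAY=dict(b=-.099,d=-.033,a=.033,c=.099)
def place(k,h,off=0.,marg=.004):
    "h: TCP above underside at grasp; off: TCP ahead of sample centre along its x"
    t=np.radians(25);p=(h+.016)/2;g=LEN[k]/2+marg+off
    xs=-.075+g*np.cos(t)-p*np.sin(t);zf=.03+g*np.sin(t)+p*np.cos(t)-(p-h)
    xe=xs-off+LEN[k]/2;zc=.03+(xe+.075)*np.tan(t)+h
    c,s=np.cos(SY),np.sin(SY);xy=SX+[c*xs-s*BAY[k],s*xs+c*BAY[k]]
    print(k,'xy',xy.round(4),'z contact',round(zc,4),'z flat',round(zf,4));return xy
E
python3 -c "
from h import *
print(plan(place('b',.009,.001),SY),get_state()['opening'])"
```

```text
b xy [ 0.4938 -0.289 ] z contact 0.0804 z flat 0.06
(array([-6.990e-02,  5.823e-01, -3.000e-04]), np.float64(9.49), array([0.5072, 0.2973, 0.1748])) 0.03534613966901969
```

{"name": "servo_tool", "arguments": {"offset": [[-0.005, 0.04, 0], [-0.012, 0.095, 0], [-0.019, 0.155, 0], [-0.026, 0.215, 0], [-0.033, 0.275, 0], [-0.041, 0.335, 0], [-0.048, 0.395, 0], [-0.055, 0.455, 0], [-0.062, 0.515, 0], [-0.067, 0.56, 0], [-0.0699, 0.5823, 0], [-0.0699, 0.5823, 0]], "spin": [0, 1, 2, 3, 4, 5, 6, 7, 8, 9, 9.5, 9.5], "jaw": [0.75, 0.75, 0.75, 0.75, 0.75, 0.75, 0.75, 0.75, 0.75, 0.75, 0.75, 0.75]}}

```text
time_s: 6.7
ee_pos: [0.4921, -0.2899, 0.1716]
tool_rot: [-3.138, 0.112, 0.004]
ft_force: [-0.3, 0.6, -3.0]
opening: 0.0363
grasp_force: 20.0
```

{"name": "servo_tool", "arguments": {"offset": [[0, 0, 0.02], [0, 0, 0.05], [0, 0, 0.08], [0, 0, 0.08], [0, 0, 0.08]], "spin": [0, 0, 0, 0, 0], "jaw": [0.75, 0.75, 0.75, 0.75, 0.75]}}

```text
time_s: 7.32
ee_pos: [0.4944, -0.288, 0.0946]
tool_rot: [3.14, -0.105, 0.002]
ft_force: [0.3, 0.4, -1.5]
opening: 0.0361
grasp_force: 20.0
```

```bash
python3 -c "
from h import *
print(plan(place('b',.009,.001),SY),get_state()['opening'])"
```

```text
b xy [ 0.4938 -0.289 ] z contact 0.0804 z flat 0.06
(array([-0.0005,  0.0011, -0.    ]), np.float64(0.13), array([ 0.4944, -0.288 ,  0.0946])) 0.036057432713392866
```

{"name": "servo_tool", "arguments": {"offset": [[-0.0005, 0.001, 0.008], [-0.0005, 0.001, 0.014], [-0.0005, 0.001, 0.018], [-0.0005, 0.001, 0.022], [-0.0005, 0.001, 0.026], [-0.0005, 0.001, 0.026]], "spin": [0, 0, 0, 0, 0, 0], "jaw": [0.75, 0.75, 0.75, 0.75, 0.75, 0.75], "newtons": 12}}

```text
time_s: 8.07
ee_pos: [0.4927, -0.2904, 0.0672]
tool_rot: [-3.14, 0.108, 0.0]
ft_force: [-0.3, 0.2, -1.9]
opening: 0.0356
grasp_force: 12.0
```

```bash
python3 -c "
from h import *
print(get_state()['ft_force'],get_state()['ee_pos'])
im=read_camera('side');cv2.imwrite('pics/s2.png',cv2.resize(im[80:260,240:440,::-1],(660,594),interpolation=cv2.INTER_CUBIC))"
```

```text
[-0.29327796  0.19364126 -1.94876193] [ 0.49269584 -0.2903743   0.06719293]
```

View pics/s2.png

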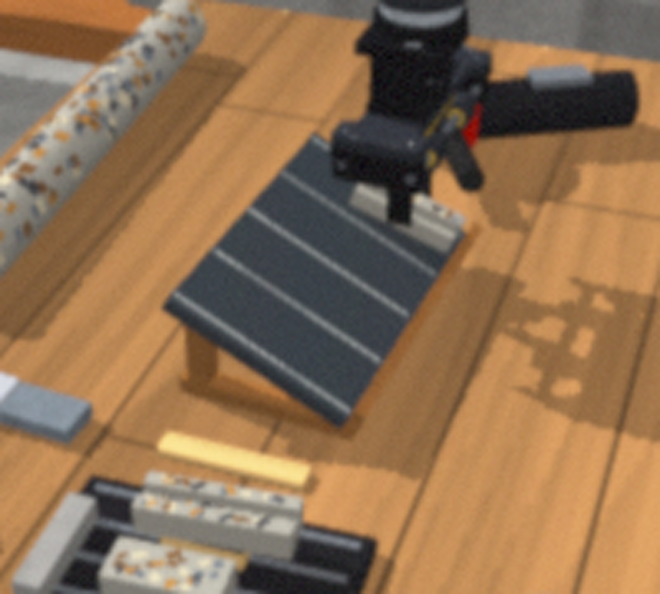

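The sample has already tilted parallel to the deck (crop 410,220), but the force reading is still its weight. I'll ease it down.

{"name": "servo_tool", "arguments": {"offset": [[0, 0, 0.002], [0, 0, 0.004], [0, 0, 0.006], [0, 0, 0.007], [0, 0, 0.007]], "spin": [0, 0, 0, 0, 0], "jaw": [0.75, 0.75, 0.75, 0.75, 0.75]}}

```text
time_s: 8.75
ee_pos: [0.4928, -0.2903, 0.0605]
tool_rot: [3.14, -0.108, 0.0]
ft_force: [-0.1, 0.3, -2.0]
opening: 0.0354
grasp_force: 12.0
```

{"name": "servo_tool", "arguments": {"offset": [[0, 0, 0.001], [0, 0, 0.002], [0, 0, 0.003], [0, 0, 0.003]], "spin": [0, 0, 0, 0], "jaw": [0.75, 0.75, 0.75, 0.75]}}

```text
time_s: 9.25
ee_pos: [0.493, -0.2903, 0.0601]
tool_rot: [3.139, -0.108, -0.0]
ft_force: [-5.2, 2.7, 15.3]
opening: 0.0357
grasp_force: 12.0
```

```bash
python3 -c "
from h import *
s=get_state();print(s['ft_force'],s['ee_pos'],s['wrist_torque'])
im=read_camera('side');cv2.imwrite('pics/s3.png',cv2.resize(im[130:170,335:390,::-1],(770,560),interpolation=cv2.INTER_CUBIC))"
```

```text
[-5.2106439   2.69169845 15.25424282] [ 0.493012   -0.29028758  0.06008597] [ 0.74165389  1.26551987 -0.01956593]
```

View pics/s3.png

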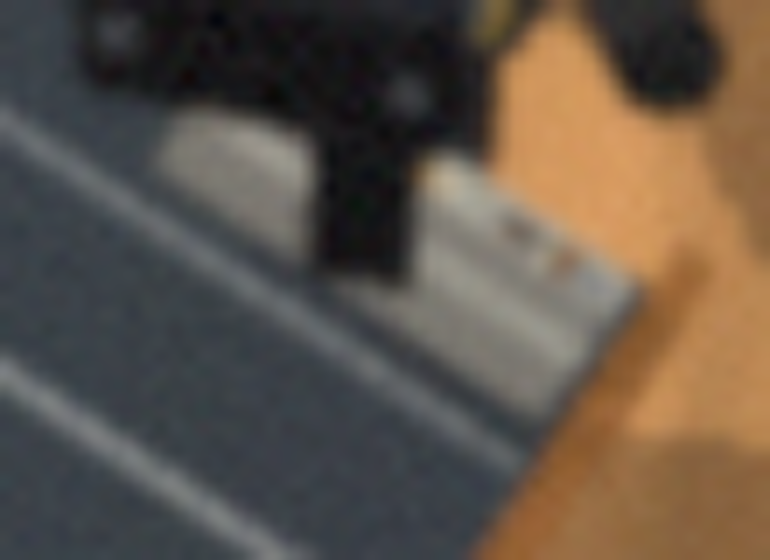

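It is flat on the deck with its near end at the lip, and contact came at the predicted height. I'll release it and retreat.

{"name": "servo_tool", "arguments": {"offset": [[0, 0, -0.002], [0, 0, -0.002], [0, 0, -0.002], [0, 0, -0.002], [0, 0, -0.02], [0, 0, -0.06], [0, 0, -0.1], [0, 0, -0.1]], "spin": [0, 0, 0, 0, 0, 0, 0, 0], "jaw": [0.75, 0.4, 0.4, 0.4, 0.4, 0.4, 0.4, 0.4]}}

```text
time_s: 10.3
ee_pos: [0.4955, -0.2915, 0.1628]
tool_rot: [3.135, -0.108, 0.012]
ft_force: [0.2, 0.1, 0.2]
opening: 0.0523
grasp_force: 0.0
```

```bash
python3 -c "
from h import *
print(plan([.5143,.2299],np.radians(3.5)))"
```

```text
(array([-0.0171, -0.5215, -0.0025]), np.float64(-7.44), array([ 0.4955, -0.2915,  0.1628]))
```

{"name": "servo_tool", "arguments": {"offset": [[-0.001, -0.04, 0], [-0.003, -0.095, 0], [-0.005, -0.15, 0], [-0.007, -0.205, 0], [-0.009, -0.26, 0], [-0.011, -0.315, 0.01], [-0.013, -0.37, 0.02], [-0.015, -0.425, 0.03], [-0.016, -0.475, 0.04], [-0.0171, -0.51, 0.05], [-0.0171, -0.521, 0.05], [-0.0171, -0.521, 0.05]], "spin": [0, -1, -2, -3, -4, -5, -6, -7, -7.5, -7.5, -7.5, -7.5], "jaw": [0.38, 0.38, 0.38, 0.38, 0.38, 0.38, 0.38, 0.38, 0.38, 0.38, 0.38, 0.38]}}

```text
time_s: 11.8
ee_pos: [0.5115, 0.2305, 0.1076]
tool_rot: [3.14, 0.099, -0.001]
ft_force: [-0.4, -1.1, 0.8]
opening: 0.0537
grasp_force: 0.0
```

```bash
python3 -c "
from h import *
im=read_camera('top');cv2.imwrite('pics/t2.png',cv2.resize(im[155:255,315:460,::-1],(725,500),interpolation=cv2.INTER_CUBIC))
print(plan([.5143,.2299],np.radians(3.5)))"
```

```text
(array([ 0.0024, -0.0004, -0.    ]), np.float64(0.0), array([0.512 , 0.2293, 0.1077]))
```

View pics/t2.png

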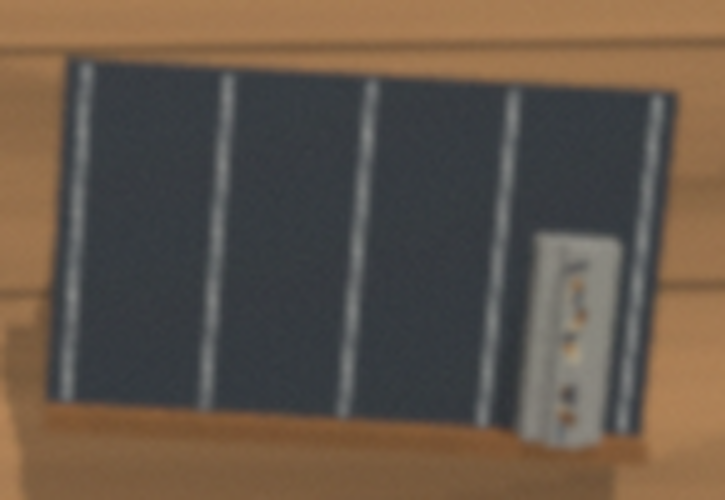

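b lies in the right bay against the lip (crop 570,340), and its position matches the projection. Now to pick d.

{"name": "servo_tool", "arguments": {"offset": [[0.0024, 0, 0.02], [0.0024, 0, 0.04], [0.0024, 0, 0.06], [0.0024, 0, 0.066], [0.0024, 0, 0.066], [0.0024, 0, 0.066], [0.0024, 0, 0.066], [0.0024, 0, 0.066]], "spin": [0, 0, 0, 0, 0, 0, 0, 0], "jaw": [0.38, 0.38, 0.38, 0.38, 0.38, 0.75, 0.75, 0.75], "newtons": 20}}

```text
time_s: 12.85
ee_pos: [0.5145, 0.2312, 0.0422]
tool_rot: [-3.14, -0.097, -0.002]
ft_force: [-0.2, -0.5, 2.0]
opening: 0.0359
grasp_force: 20.0
```

{"name": "servo_tool", "arguments": {"offset": [[0, 0, 0], [0, 0, -0.02], [0, 0, -0.06], [0, 0, -0.11], [0, 0, -0.14], [0, 0, -0.14]], "spin": [0, 0, 0, 0, 0, 0], "jaw": [0.75, 0.75, 0.75, 0.75, 0.75, 0.75]}}

```text
time_s: 13.6
ee_pos: [0.5154, 0.2316, 0.1848]
tool_rot: [-3.139, -0.097, -0.009]
ft_force: [0.5, -0.4, -2.4]
opening: 0.0358
grasp_force: 20.0
```

```bash
python3 -c "
from h import *
print(plan(place('d',.007),SY))"
```

```text
d xy [ 0.5115 -0.2241] z contact 0.092 z flat 0.064
(array([-0.0322,  0.4546, -0.0005]), np.float64(7.5), array([0.5154, 0.2316, 0.1848]))
```

{"name": "servo_tool", "arguments": {"offset": [[-0.003, 0.04, 0], [-0.007, 0.095, 0], [-0.011, 0.15, 0], [-0.015, 0.205, 0], [-0.019, 0.26, 0], [-0.023, 0.315, 0], [-0.027, 0.37, 0], [-0.03, 0.42, 0.01], [-0.0322, 0.4546, 0.03], [-0.0322, 0.4546, 0.06], [-0.0322, 0.4546, 0.08], [-0.0322, 0.4546, 0.08]], "spin": [0, 1, 2, 3, 4, 5, 6, 7, 7.5, 7.5, 7.5, 7.5], "jaw": [0.75, 0.75, 0.75, 0.75, 0.75, 0.75, 0.75, 0.75, 0.75, 0.75, 0.75, 0.75]}}

```text
time_s: 15.1
ee_pos: [0.5074, -0.224, 0.0985]
tool_rot: [-3.137, 0.108, 0.009]
ft_force: [0.4, 0.1, -2.0]
opening: 0.0356
grasp_force: 20.0
```

```bash
python3 -c "
from h import *
print(plan(place('d',.007),SY))"
```

```text
d xy [ 0.5115 -0.2241] z contact 0.092 z flat 0.064
(array([ 0.004 , -0.0002, -0.    ]), np.float64(0.01), array([ 0.5074, -0.224 ,  0.0985]))
```

{"name": "servo_tool", "arguments": {"offset": [[0.003, 0, 0.002], [0.003, 0, 0.006], [0.003, 0, 0.011], [0.003, 0, 0.016], [0.003, 0, 0.021], [0.003, 0, 0.026], [0.003, 0, 0.03], [0.003, 0, 0.03]], "spin": [0, 0, 0, 0, 0, 0, 0, 0], "jaw": [0.75, 0.75, 0.75, 0.75, 0.75, 0.75, 0.75, 0.75], "newtons": 12}}

```text
time_s: 16.1
ee_pos: [0.513, -0.2251, 0.0712]
tool_rot: [-3.14, 0.108, 0.0]
ft_force: [0.3, 0.8, -1.2]
opening: 0.0358
grasp_force: 12.0
```

```bash
python3 -c "
from h import *
print(plan(place('d',.007),SY))"
```

```text
d xy [ 0.5115 -0.2241] z contact 0.092 z flat 0.064
(array([-0.0016, -0.0009,  0.    ]), np.float64(0.01), array([ 0.513 , -0.2251,  0.0712]))
```

{"name": "servo_tool", "arguments": {"offset": [[-0.0015, -0.001, 0.002], [-0.0015, -0.001, 0.004], [-0.0015, -0.001, 0.006], [-0.0015, -0.001, 0.008], [-0.0015, -0.001, 0.008]], "spin": [0, 0, 0, 0, 0], "jaw": [0.75, 0.75, 0.75, 0.75, 0.75]}}

```text
time_s: 16.73
ee_pos: [0.5117, -0.2241, 0.065]
tool_rot: [3.139, -0.108, -0.0]
ft_force: [-3.9, 1.2, 8.8]
opening: 0.0358
grasp_force: 12.0
```

{"name": "servo_tool", "arguments": {"offset": [[0, 0, 0.0015], [0, 0, 0.0015], [0, 0, 0]], "spin": [0, 0, 0], "jaw": [0.75, 0.75, 0.75]}}

```text
time_s: 17.1
ee_pos: [0.512, -0.2241, 0.0646]
tool_rot: [3.139, -0.108, 0.001]
ft_force: [-0.4, 0.7, -0.6]
opening: 0.0358
grasp_force: 12.0
```

```bash
python3 -c "
from h import *
im=read_camera('side');cv2.imwrite('pics/s4.png',cv2.resize(im[120:190,310:400,::-1],(720,560),interpolation=cv2.INTER_CUBIC))"
```

```text
(no output)
```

View pics/s4.png

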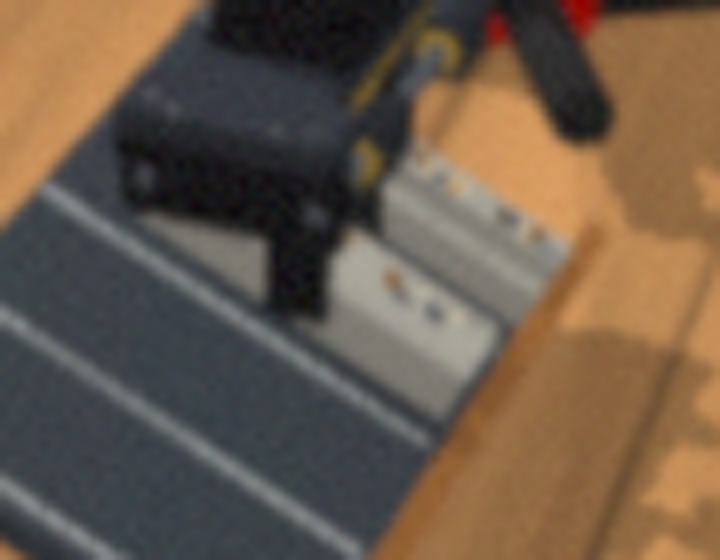

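d is flat and parallel to the deck in its bay (crop 330,300), beside b. I'll release it.

{"name": "servo_tool", "arguments": {"offset": [[0, 0, 0], [0, 0, 0], [0, 0, 0], [0, 0, -0.02], [0, 0, -0.06], [0, 0, -0.1], [0, 0, -0.1]], "spin": [0, 0, 0, 0, 0, 0, 0], "jaw": [0.4, 0.4, 0.4, 0.4, 0.4, 0.4, 0.4]}}

```text
time_s: 18.02
ee_pos: [0.5144, -0.2249, 0.1687]
tool_rot: [3.136, -0.108, 0.012]
ft_force: [0.5, 1.0, 0.6]
opening: 0.0523
grasp_force: 0.0
```

```bash
python3 -c "
from h import *
print(plan([.5194,.1611],np.radians(4.9)))"
```

```text
(array([-0.0216, -0.3854, -0.0016]), np.float64(-8.84), array([ 0.5144, -0.2249,  0.1687]))
```

{"name": "servo_tool", "arguments": {"offset": [[-0.002, -0.04, 0], [-0.005, -0.095, 0], [-0.008, -0.15, 0], [-0.011, -0.205, 0], [-0.014, -0.26, 0.01], [-0.017, -0.315, 0.03], [-0.02, -0.36, 0.05], [-0.0216, -0.385, 0.06], [-0.0216, -0.385, 0.06], [-0.0216, -0.385, 0.06]], "spin": [0, -1.5, -3, -4.5, -6, -7.5, -8.5, -8.8, -8.8, -8.8], "jaw": [0.38, 0.38, 0.38, 0.38, 0.38, 0.38, 0.38, 0.38, 0.38, 0.38]}}

```text
time_s: 19.27
ee_pos: [0.5168, 0.1603, 0.1037]
tool_rot: [3.138, 0.131, 0.0]
ft_force: [1.1, 0.5, -0.0]
opening: 0.0538
grasp_force: 0.0
```

```bash
python3 -c "
from h import *
im=read_camera('top');cv2.imwrite('pics/t3.png',cv2.resize(im[155:275,155:460,::-1],(793,312),interpolation=cv2.INTER_CUBIC))
print(plan([.5194,.1611],np.radians(4.9)))"
```

```text
(array([ 0.0024, -0.0011, -0.    ]), np.float64(-0.17), array([0.5171, 0.1598, 0.1039]))
```

View pics/t3.png

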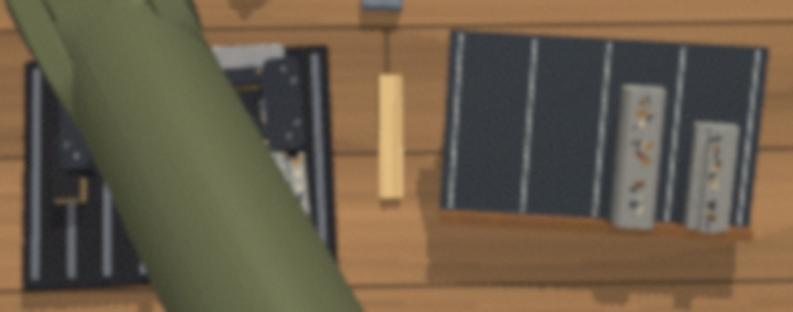

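d sits at the lip in its bay (crop 640,155) with b to its right (715,175). The gripper is over a, so I'll pick it now.

{"name": "servo_tool", "arguments": {"offset": [[0.0024, -0.001, 0.02], [0.0024, -0.001, 0.04], [0.0024, -0.001, 0.055], [0.0024, -0.001, 0.062], [0.0024, -0.001, 0.062], [0.0024, -0.001, 0.062], [0.0024, -0.001, 0.062], [0.0024, -0.001, 0.062]], "spin": [0, 0, 0, 0, 0, 0, 0, 0], "jaw": [0.38, 0.38, 0.38, 0.38, 0.38, 0.75, 0.75, 0.75], "newtons": 20}}

```text
time_s: 20.32
ee_pos: [0.5193, 0.1626, 0.0421]
tool_rot: [3.138, 0.133, 0.002]
ft_force: [0.0, -0.5, 1.4]
opening: 0.036
grasp_force: 20.0
```

{"name": "servo_tool", "arguments": {"offset": [[0, 0, 0], [0, 0, -0.02], [0, 0, -0.06], [0, 0, -0.11], [0, 0, -0.14], [0, 0, -0.14]], "spin": [0, 0, 0, 0, 0, 0], "jaw": [0.75, 0.75, 0.75, 0.75, 0.75, 0.75]}}

```text
time_s: 21.08
ee_pos: [0.5205, 0.1637, 0.1849]
tool_rot: [-3.138, -0.133, -0.009]
ft_force: [-0.9, 0.6, -2.0]
opening: 0.036
grasp_force: 20.0
```

```bash
python3 -c "
from h import *
print(plan(place('a',.008),SY))"
```

```text
a xy [ 0.4954 -0.1568] z contact 0.0729 z flat 0.0555
(array([-0.0521,  0.3172, -0.0004]), np.float64(8.81), array([0.5205, 0.1637, 0.1849]))
```

{"name": "servo_tool", "arguments": {"offset": [[-0.006, 0.04, 0], [-0.015, 0.095, 0], [-0.024, 0.15, 0], [-0.033, 0.205, 0], [-0.042, 0.255, 0], [-0.048, 0.295, 0], [-0.0515, 0.3172, 0.02], [-0.0515, 0.3172, 0.06], [-0.0515, 0.3172, 0.09], [-0.0515, 0.3172, 0.1], [-0.0515, 0.3172, 0.1]], "spin": [0, 1.5, 3, 4.5, 6, 7.5, 8.8, 8.8, 8.8, 8.8, 8.8], "jaw": [0.75, 0.75, 0.75, 0.75, 0.75, 0.75, 0.75, 0.75, 0.75, 0.75, 0.75]}}

```text
time_s: 22.45
ee_pos: [0.4938, -0.1573, 0.0809]
tool_rot: [-3.139, 0.108, 0.002]
ft_force: [0.9, -0.7, -1.5]
opening: 0.0358
grasp_force: 20.0
```

```bash
python3 -c "
from h import *
print(plan(place('a',.007),SY))"
```

```text
a xy [ 0.4957 -0.1568] z contact 0.072 z flat 0.0545
(array([ 0.0018, -0.0006, -0.    ]), np.float64(0.02), array([ 0.4938, -0.1573,  0.0809]))
```

{"name": "servo_tool", "arguments": {"offset": [[0.0018, -0.0006, 0.004], [0.0018, -0.0006, 0.007], [0.0018, -0.0006, 0.01], [0.0018, -0.0006, 0.013], [0.0018, -0.0006, 0.016], [0.0018, -0.0006, 0.019], [0.0018, -0.0006, 0.022], [0.0018, -0.0006, 0.022]], "spin": [0, 0, 0, 0, 0, 0, 0, 0], "jaw": [0.75, 0.75, 0.75, 0.75, 0.75, 0.75, 0.75, 0.75], "newtons": 12}}

```text
time_s: 23.45
ee_pos: [0.4963, -0.1572, 0.0592]
tool_rot: [-3.14, 0.108, -0.0]
ft_force: [-1.2, -0.6, -0.2]
opening: 0.0358
grasp_force: 12.0
```

{"name": "servo_tool", "arguments": {"offset": [[0, 0, 0.0015], [0, 0, 0.003], [0, 0, 0.0045], [0, 0, 0.0045]], "spin": [0, 0, 0, 0], "jaw": [0.75, 0.75, 0.75, 0.75]}}

```text
time_s: 23.95
ee_pos: [0.4968, -0.1573, 0.0551]
tool_rot: [3.14, -0.108, 0.002]
ft_force: [0.2, -0.1, 0.5]
opening: 0.0358
grasp_force: 12.0
```

{"name": "servo_tool", "arguments": {"offset": [[0, 0, 0.001], [0, 0, 0.002], [0, 0, 0.0025], [0, 0, 0.0025]], "spin": [0, 0, 0, 0], "jaw": [0.75, 0.75, 0.75, 0.75]}}

```text
time_s: 24.45
ee_pos: [0.4968, -0.1573, 0.0547]
tool_rot: [3.139, -0.108, 0.001]
ft_force: [-6.0, 0.2, 14.7]
opening: 0.0361
grasp_force: 12.0
```

```bash
python3 -c "
from h import *
im=read_camera('side');cv2.imwrite('pics/s5.png',cv2.resize(im[120:210,300:400,::-1],(660,594),interpolation=cv2.INTER_CUBIC))"
```

```text
(no output)
```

View pics/s5.png

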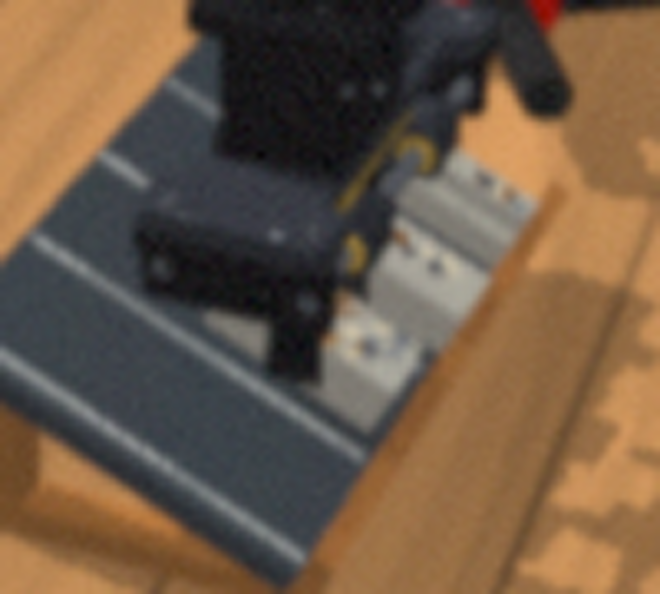

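a is flat in its bay and slightly above the lip (crop 310,350). I'll release it and move on to c.

{"name": "servo_tool", "arguments": {"offset": [[0, 0, -0.002], [0, 0, -0.002], [0, 0, -0.002], [0, 0, -0.002], [0, 0, -0.02], [0, 0, -0.06], [0, 0, -0.11], [0, 0, -0.11]], "spin": [0, 0, 0, 0, 0, 0, 0, 0], "jaw": [0.75, 0.4, 0.4, 0.4, 0.4, 0.4, 0.4, 0.4]}}

```text
time_s: 25.5
ee_pos: [0.4996, -0.1579, 0.1681]
tool_rot: [3.136, -0.108, 0.014]
ft_force: [-0.4, -0.1, -0.7]
opening: 0.0521
grasp_force: 0.0
```

```bash
python3 -c "
from h import *
print(plan([.5123,.0951],np.radians(6.)))"
```

```text
(array([-0.0047, -0.2533, -0.0009]), np.float64(-9.94), array([ 0.4996, -0.1579,  0.1681]))
```

{"name": "servo_tool", "arguments": {"offset": [[-0.001, -0.04, 0], [-0.001, -0.09, 0], [-0.002, -0.14, 0], [-0.002, -0.19, 0.02], [-0.0022, -0.23, 0.04], [-0.0022, -0.2533, 0.06], [-0.0022, -0.2533, 0.06], [-0.0022, -0.2533, 0.06]], "spin": [0, -2, -4, -6, -8, -9.9, -9.9, -9.9], "jaw": [0.38, 0.38, 0.38, 0.38, 0.38, 0.38, 0.38, 0.38]}}

```text
time_s: 26.5
ee_pos: [0.5117, 0.0945, 0.1029]
tool_rot: [3.137, 0.161, 0.0]
ft_force: [-0.9, -0.3, 1.7]
opening: 0.0543
grasp_force: 0.0
```

```bash
python3 -c "
from h import *
print(plan([.5123,.0951],np.radians(6.)))"
```

```text
(array([ 0.0006, -0.0005, -0.    ]), np.float64(-0.12), array([0.5117, 0.0945, 0.1029]))
```

{"name": "servo_tool", "arguments": {"offset": [[0.0006, -0.0005, 0.02], [0.0006, -0.0005, 0.04], [0.0006, -0.0005, 0.055], [0.0006, -0.0005, 0.061], [0.0006, -0.0005, 0.061], [0.0006, -0.0005, 0.061], [0.0006, -0.0005, 0.061], [0.0006, -0.0005, 0.061]], "spin": [0, 0, 0, 0, 0, 0, 0, 0], "jaw": [0.38, 0.38, 0.38, 0.38, 0.38, 0.75, 0.75, 0.75], "newtons": 20}}

```text
time_s: 27.5
ee_pos: [0.5124, 0.096, 0.042]
tool_rot: [3.137, 0.163, 0.001]
ft_force: [-0.5, -0.5, 2.0]
opening: 0.0361
grasp_force: 20.0
```

{"name": "servo_tool", "arguments": {"offset": [[0, 0, 0], [0, 0, -0.02], [0, 0, -0.06], [0, 0, -0.11], [0, 0, -0.14], [0, 0, -0.14]], "spin": [0, 0, 0, 0, 0, 0], "jaw": [0.75, 0.75, 0.75, 0.75, 0.75, 0.75]}}

```text
time_s: 28.25
ee_pos: [0.5136, 0.0969, 0.1847]
tool_rot: [3.137, 0.163, 0.009]
ft_force: [1.2, -0.4, -2.7]
opening: 0.0361
grasp_force: 20.0
```

```bash
python3 -c "
from h import *
print(plan(place('c',.007),SY))"
```

```text
c xy [ 0.5138 -0.0919] z contact 0.0853 z flat 0.0609
(array([-0.0195,  0.1878,  0.    ]), np.float64(9.92), array([0.5136, 0.0969, 0.1847]))
```

{"name": "servo_tool", "arguments": {"offset": [[-0.004, 0.04, 0], [-0.009, 0.09, 0], [-0.014, 0.14, 0], [-0.0185, 0.1878, 0], [-0.0185, 0.1878, 0.03], [-0.0185, 0.1878, 0.07], [-0.0185, 0.1878, 0.09], [-0.0185, 0.1878, 0.09], [-0.0185, 0.1878, 0.09]], "spin": [0, 2.5, 5, 8, 9.9, 9.9, 9.9, 9.9, 9.9], "jaw": [0.75, 0.75, 0.75, 0.75, 0.75, 0.75, 0.75, 0.75, 0.75]}}

```text
time_s: 29.38
ee_pos: [0.5133, -0.0924, 0.0919]
tool_rot: [-3.14, 0.108, -0.001]
ft_force: [0.3, -0.6, -2.0]
opening: 0.0359
grasp_force: 20.0
```

```bash
python3 -c "
from h import *
print(plan(place('c',.007),SY))"
```

```text
c xy [ 0.5138 -0.0919] z contact 0.0853 z flat 0.0609
(array([ 0.0004, -0.0005,  0.    ]), np.float64(0.02), array([ 0.5133, -0.0924,  0.0919]))
```

{"name": "servo_tool", "arguments": {"offset": [[0, 0, 0.004], [0, 0, 0.008], [0, 0, 0.011], [0, 0, 0.014], [0, 0, 0.017], [0, 0, 0.02], [0, 0, 0.024], [0, 0, 0.027], [0, 0, 0.027]], "spin": [0, 0, 0, 0, 0, 0, 0, 0, 0], "jaw": [0.75, 0.75, 0.75, 0.75, 0.75, 0.75, 0.75, 0.75, 0.75], "newtons": 12}}

```text
time_s: 30.5
ee_pos: [0.5134, -0.0925, 0.0643]
tool_rot: [-3.14, 0.108, -0.001]
ft_force: [-0.6, -0.6, -2.4]
opening: 0.0357
grasp_force: 12.0
```

{"name": "servo_tool", "arguments": {"offset": [[0, 0, 0.0015], [0, 0, 0.003], [0, 0, 0.0045], [0, 0, 0.006], [0, 0, 0.006]], "spin": [0, 0, 0, 0, 0], "jaw": [0.75, 0.75, 0.75, 0.75, 0.75]}}

```text
time_s: 31.12
ee_pos: [0.514, -0.0926, 0.0608]
tool_rot: [3.139, -0.108, 0.002]
ft_force: [-5.0, 0.1, 14.6]
opening: 0.0354
grasp_force: 12.0
```

Contact came at the predicted height, so I'll release and back away.

{"name": "servo_tool", "arguments": {"offset": [[0, 0, -0.002], [0, 0, -0.002], [0, 0, -0.002], [0, 0, -0.002], [0, 0, -0.02], [0, 0, -0.06], [0, 0, -0.11], [0, 0, -0.14], [0, -0.06, -0.15], [0, -0.12, -0.15], [0, -0.18, -0.15], [0, -0.24, -0.15]], "spin": [0, 0, 0, 0, 0, 0, 0, 0, 0, 0, 0, 0], "jaw": [0.75, 0.4, 0.4, 0.4, 0.4, 0.4, 0.4, 0.4, 0.4, 0.4, 0.4, 0.4]}}

```text
time_s: 32.62
ee_pos: [0.5299, 0.1487, 0.2102]
tool_rot: [3.139, -0.109, 0.004]
ft_force: [0.4, 0.3, 0.2]
opening: 0.0519
grasp_force: 0.0
```

```bash
python3 -c "
from h import *
a=cv2.resize(read_camera('top')[155:255,315:460,::-1],(435,300),interpolation=cv2.INTER_CUBIC)
b=cv2.resize(read_camera('side')[115:215,285:405,::-1],(360,300),interpolation=cv2.INTER_CUBIC)
cv2.imwrite('pics/fin.png',np.hstack([a,b]))"
```

```text
(no output)
```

View pics/fin.png

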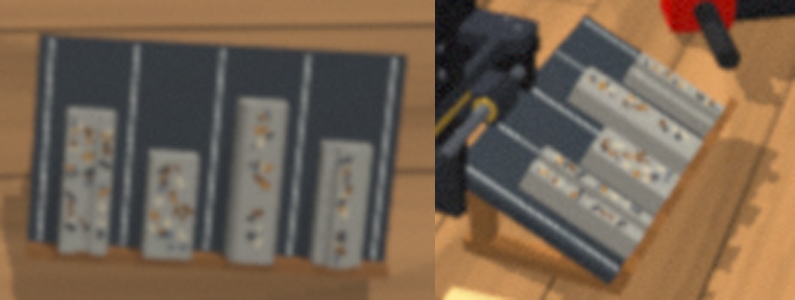

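From left to right the stand holds c, a, d and b, each centred in its bay, flat and against the lip. The arm is clear of the stand, so I'll hand in.

```bash
python3 -c "
from bench import *
print(hand_in())"
```

```text
the job is handed in; nothing more can be done
None
```

I moved all four samples to the drying stand in reverse order and handed the job in at about 33 s; in the final pictures each lies flat in its own bay against the lip, but no verdict was returned.

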